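Nest a heated sample vial on the hotplate

ROBOT

A 7-joint arm with a two-finger parallel gripper is mounted at the origin on the work surface. World frame = base frame: x ahead of the robot, y to its left, z up, the work surface at z = 0. Lengths are in m, angles in degrees, forces in N, time in s.
With the tool pointing down it reaches from about 0.4 to 0.85 m from the base axis. Payload 4.5 kg.
Tool frame: the origin (TCP) lies at the very end of the fingers, on their centre line; the grasp point (between the pads) lies 19 mm behind it (grasp_offset is the z of the grasp point in the tool frame, in m); z points along the fingers, y is the line along which they close (so a half turn about z gives the same grasp; the last joint's range is limited). The gripper opens to 88 mm and grips with 3 to 60 N. Pads are 18 mm wide; open, the fingers measure 123 mm over their backs; the gripper's body (75 mm by 187 mm) begins 45 mm behind the grasp point.
Start: joints at [78.999, 39.483, -11.15, 89.685, 9.013, 51.709, -12.324], TCP at [0.14, -0.609, 0.239] pointing down, gripper open.
Joint ranges: [-172.22, 172.22], [-26.19, 119.32], [-84.43, 86.54], [7.71, 146.69], [-57.33, 237.33], [2.42, 119.75], [-152.13, 152.13]. Speed limits (degrees/s): [147.25, 147.25, 180, 180, 180, 180, 180].

INTERFACE

Orientations are given as a 3x3 rotation matrix whose columns are the frame's x, y, z axes.
In Python, from bench import * gives the robot as it stands.
- The arm moves only by the tool drive_tool, never from a script. Its arguments are lists of equal length, an entry for each row: "linear": the shift along the tool's x, y, z in m, a list of three; "rot": the turn, a rotation vector about the tool's x, y, z in rad, a list of three; "jaw": the opening, from 0 (shut) to 1 (fully open). In form: {"linear": [[x, y, z], ...], "rot": [[rx, ry, rz], ...], "jaw": [jaw, ...]}. A call has 1 to 12 rows; each row shifts and turns the commanded pose from where the row before left it, along the tool's axes as they then stand; what a row does not reach is not made up. A row lasts 1/8 s, in which the tool goes at most 62.5 mm and 10.7 degrees, less where a joint would pass 70% of its speed; a pose out of reach is approached as far as the arm can. A call is refused whole if a number of a shift passes 0.0625 or a number of a turn 0.188, either way. A call with a gripper value outside its range is refused whole. The fingers move at their own pace and stop on an object; "squeeze" is the grip in N (left out, the last holds). Time passes only in rows, so rows that do not move let the fingers close. It gives the time, the measured TCP pose, the force and the opening at its end, in the units of the state.
- get_obs(): the state, without advancing time (a new reading comes with each control period).
- snapshot(name): name is "scene" or "top" or "wrist"; returns the picture (400x640x3 uint8, red, green, blue); there is no depth.
- get_calibration(name): a dict with "fx", "fy", "cx", "cy" (pixels), "pose" (4x4, takes a point from camera to world coordinates). Camera axes: x right, y down, z forward; pixel columns grow to the right and rows downward; lengths in m; the calibration is good to about 2 mm. A picture is of the moment at which its call begins: read the wrist's pose just before it. get_calibration takes no time and is no camera call; for the wrist camera it gives the pose at the moment of the call.
- close_job(): hands the job in, once; it reports no verdict.
The state is a dict: "time_s": time; "joint_pos": joint angles; "qvel": joint speeds; "effort": joint torques, N m; "tool_pos": TCP position; "orientation": TCP orientation; "ft_force": force on the tool from outside, world axes, zero at the start; "ft_torque": the same for the moment, N m; "width": finger opening in m.
Only numpy, scipy, OpenCV 4.12 (cv2) and the standard library are available. Lean on these libraries where they do the work, as an engineer would, in place of code of your own. Each camera call takes 0.05 s, during which the arm holds its last target. There are 200 camera calls.

TASK

Set up the heated sample on the hotplate, in this order: stand the aluminium block in the middle of the white heating plate, put the steel sleeve into the block, lower the amber vial into the sleeve (keep hold of it until it is practically at the bottom, it is glass), and last put the white cap over the vial's mouth, knob up. Everything must end upright, fully seated and let go; never let the vial fall over, and leave the beaker and the bottles where they are.

Things in the scene. Friction and masses are not known exactly. Their poses are not given: they have to be found in the camera images.
- hotplate: Fixed laboratory hotplate on the left or right of the bench, slightly turned. Grey housing 200 x 150 mm, two black knobs on its front (-x), topped by a white square heating plate 145 x 145 mm whose face is 65 mm above the bench. Origin on the bench under the plate's centre; the housing reaches from 125 mm before it (-x, knobs 14 mm more) to 75 mm behind it. z up.
- block: Plain aluminium block, a round cup 68 mm in diameter, 45 mm high, with a round recess 52 mm in diameter and 33 mm deep in its top (floor 12 mm, wall 8 mm). Stands loose on the bench, about 0.25 kg. Origin at the centre of its underside, z up; when seated, 65 mm above the hotplate's origin.
- sleeve: Steel reducing sleeve, a round cup 45 mm in diameter, 58 mm high, lowest 6 mm tapering to 39 mm; bore 33 mm in diameter, 52 mm deep, open at the top (floor 6 mm). Stands upright, loose, about 0.2 kg. Fits the block's recess with 3.5 mm play all round and stands 25 mm out of it. Origin at the centre of its underside, z up; when seated, 12 mm above the block's origin.
- vial: Amber glass vial, 27 mm in diameter, 85 mm high, lowest 4 mm tapering to 24 mm, open top, no neck. Stands upright, loose, about 0.07 kg. Fits the sleeve's bore with 3 mm play all round and stands 33 mm out of it. Origin at the centre of its underside, z up; when seated, 6 mm above the sleeve's origin. It may rock for a second or two when capped or let go.
- cap: White plastic cap, a round cover 41 mm in diameter, 14 mm high, hollow underneath (34 mm in diameter, 10 mm deep), with an upright round knob 16 mm in diameter, 18 mm high on its middle (32 mm in all). Loose, knob up, about 0.04 kg. Goes over the vial's mouth with 3.5 mm play all round. Origin at the centre of its lower rim, z up; when seated, 75 mm above the vial's origin.
- beaker: Small clear glass beaker among the parts, about 48 mm across the rim and 55 mm high, loose, to be left alone. Origin at the centre of its underside, z up.
- tray: Shallow fixed steel tray, 210 x 130 mm (long side along its x), 22 mm high, on the other half of the bench from the hotplate; the two bottles stand on it. Origin at the centre of its underside, z up.
- bottle_tall: Clear bottle with a yellow cap, 66 mm in diameter and 150 mm high, standing loose on the tray, to be left alone. Origin at the centre of its underside, z up.
- bottle_short: Clear jar with a black cap, 58 mm in diameter and 100 mm high, standing loose on the tray, to be left alone. Origin at the centre of its underside, z up.
Things that resemble listed ones, but are neither listed nor needed, are in the scene too. Leave any blue look-alike of the cap alone.

How it is judged:
By the outcome, as a careful person would: the job done as asked, in the order asked, and still so for the second after the job is handed in, with the robot touching nothing.
It also fails if it takes over 122 s, if anything falls off the work surface, if the arm or the gripper's body presses on something with over 40 N, if the wrist force passes 120 N, or if a joint passes its speed limit or range.

## Working session

There is one attempt and no reset: what is moved stays moved. The work goes in short steps, Python scripts to look and compute and a tool call to move; the robot and the scene stay as the last step left them, time stands still between calls to the robot, and variables do not carry over. Pictures are saved under pics/ and viewed, on a budget of 14 in all, crops included, one or two more only if the job needs it, and the job is handed in when it is done.

Besides the shell and the picture viewer there is one more tool, called after "Emit:" by a JSON object that holds its "fn" and its "kwargs", one argument or row to a line. drive_tool: Moves the arm, as the interface text tells. Its arguments: {"type":"object","properties":{"linear":{"type":"array"},"rot":{"type":"array"},"jaw":{"type":"array"},"squeeze":{"type":"number"}},"required":["linear","rot","jaw"]}

```bash
mkdir -p pics; ls
python3 - <<'E'
from bench import *
import cv2
o=get_obs()
for k,v in o.items(): print(k,v)
for n in ("scene","top"):
    cv2.imwrite(f"pics/{n}0.png",snapshot(n)[:,:,::-1]); c=get_calibration(n); print(n,c)
print(get_calibration("wrist"))
E
```

```text
pics
time_s 0.0
joint_pos [ 78.99984599  39.53249891 -11.14522819  89.74507415   9.01302554
  51.70840692 -12.32299486]
qvel [ 0.01038267 -0.06582145  0.04623962 -0.00582291  0.02632164  0.03833095
  0.00381288]
effort [ 1.08675904e-03 -5.27561510e+01 -1.26718026e+00 -1.53428203e+01
 -5.28421788e-02  6.52403163e-03  1.71637039e-04]
tool_pos [ 0.13973547 -0.60853322  0.23791672]
orientation [[ 9.74591419e-01  2.23989464e-01 -5.34211317e-04]
 [ 2.23990062e-01 -9.74589883e-01  1.73544131e-03]
 [-1.31916376e-04 -1.81100424e-03 -9.99998351e-01]]
ft_force [-0.78434311 -0.14268148 -0.74285083]
ft_torque [ 0.01185842  0.03249446 -0.0011013 ]
width 0.08788033361834863
scene {'fx': 503.664184949513, 'fy': 503.664184949513, 'cx': 322.90919027938463, 'cy': 204.0542098269182, 'pose': array([[-0.02209128,  0.69012826, -0.72334982,  1.21979409],
       [ 0.99958464,  0.02864093, -0.00320203,  0.00277049],
       [ 0.01850761, -0.7231201 , -0.69047432,  0.69255167],
       [ 0.        ,  0.        ,  0.        ,  1.        ]])}
top {'fx': 378.3186232565635, 'fy': 378.3186232565635, 'cx': 320.0051879046793, 'cy': 200.36504594954812, 'pose': array([[-0.00814119, -0.99271249,  0.12023158,  0.4220446 ],
       [-0.99983692,  0.01001937,  0.01502513, -0.00944687],
       [-0.01612028, -0.12008965, -0.99263216,  0.77011754],
       [ 0.        ,  0.        ,  0.        ,  1.        ]])}
{'fx': 296.1328287432207, 'fy': 296.1328287432207, 'cx': 325.6877420485884, 'cy': 200.30891155645853, 'pose': array([[ 0.22481998, -0.93222277, -0.28357834,  0.2132505 ],
       [-0.9743984 , -0.21566554, -0.06353061, -0.59201585],
       [-0.00193339,  0.29060123, -0.9568423 ,  0.3837768 ],
       [ 0.        ,  0.        ,  0.        ,  1.        ]])}
```

View pics/top0.png

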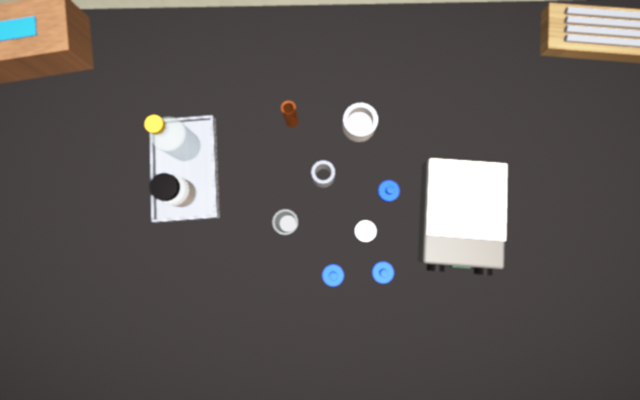

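View pics/scene0.png

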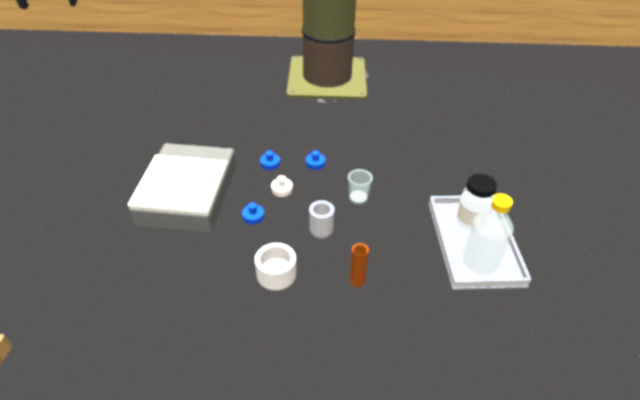

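The top view shows: block at (360,122), sleeve at (323,174), vial at (289,113), white cap at (365,231), beaker at (286,222), plate centred near (467,200), and blue decoys at (389,190), (333,275) and (383,272). The scene view agrees. Next I fit silhouettes of the known sizes in both views.

```bash
cat > h.py <<'E'
from bench import *
import numpy as np, cv2
from scipy.optimize import minimize
def proj(c,P):
    T=c["pose"]; q=(np.asarray(P,float)-T[:3,3])@T[:3,:3]
    return np.c_[c["fx"]*q[:,0]/q[:,2]+c["cx"], c["fy"]*q[:,1]/q[:,2]+c["cy"]]
def ray(c,uv,z):
    T=c["pose"]; d=T[:3,:3]@np.array([(uv[0]-c["cx"])/c["fx"],(uv[1]-c["cy"])/c["fy"],1])
    return T[:3,3]+d*(z-T[2,3])/d[2]
a=np.linspace(0,2*np.pi,48,endpoint=False)
def circ(x,y,r,z): return np.c_[x+r*np.cos(a),y+r*np.sin(a),0*a+z]
def solid(x,y,prof,z0=0): return np.vstack([circ(x,y,r,z+z0) for r,z in prof])
PROF=dict(block=[(.034,0),(.034,.045)],sleeve=[(.0195,0),(.0225,.006),(.0225,.058)],
  vial=[(.012,0),(.0135,.004),(.0135,.085)],cap=[(.0205,0),(.0205,.014)],beaker=[(.02,0),(.024,.055)])
def hullmask(p,shape):
    m=np.zeros(shape,np.uint8); h=cv2.convexHull((p*16).round().astype(np.int32))
    cv2.fillConvexPoly(m,h,255,cv2.LINE_AA,4); return m/255.
def blob(img,uv,th=75,size=1):
    m=(img.max(2)>th).astype(np.uint8)
    n,l,s,cen=cv2.connectedComponentsWithStats(m)
    ids=[i for i in range(1,n) if s[i,4]>30]
    i=min(ids,key=lambda i:np.hypot(*(cen[i]-uv)))
    k=np.zeros(m.shape,np.uint8)
    cs,_=cv2.findContours((l==i).astype(np.uint8),0,2); 
    for q in cs: cv2.fillConvexPoly(k,cv2.convexHull(q),1)
    return k.astype(float),s[i]
def fit(img,c,name,g,z0=0,th=75):
    uv=proj(c,[[g[0],g[1],z0+.02]])[0]; k,s=blob(img,uv,th)
    f=lambda q: np.abs(hullmask(proj(c,solid(q[0],q[1],PROF[name],z0)),k.shape)-k).sum()
    r=minimize(f,g,method="Nelder-Mead",options=dict(initial_simplex=[g,[g[0]+.01,g[1]],[g[0],g[1]+.01]],xatol=1e-4))
    return r.x,r.fun,k.sum()
E
python3 - <<'E'
from h import *
im={n:cv2.imread(f"pics/{n}0.png") for n in("top","scene")}; C={n:get_calibration(n) for n in im}
px=dict(block=((360,122),.02),sleeve=((323,174),.03),vial=((290,113),.04),cap=((365,231),.01),beaker=((286,222),.03))
for o,(uv,z) in px.items():
    g=ray(C["top"],uv,z)[:2]
    for n in im:
        x,f,A=fit(im[n],C[n],o,g); print(o,n,x.round(4),round(f),round(A))
for uv in((389,190),(333,275),(383,272)): print("blue",ray(C["top"],uv,.01).round(3))
# plate
for n,uv in(("top",(467,200)),("scene",(185,185))):
    m=(im[n].min(2)>(225 if n=="top" else 215)).astype(np.uint8)
    q,l,s,ce=cv2.connectedComponentsWithStats(m); i=l[uv[1],uv[0]]
    cs,_=cv2.findContours((l==i).astype(np.uint8),0,2); k=max(cs,key=len)
    h=cv2.approxPolyDP(cv2.convexHull(k),6,True)[:,0]
    P=np.array([ray(C[n],u,.065)[:2] for u in h]); print(n,i,h.tolist(),P.round(4).tolist(),P.mean(0),np.linalg.norm(np.roll(P,1,0)-P,axis=1))
E
```

```text
block top [ 0.4632 -0.0101] 1165 105
block scene [ 0.8733 -0.4033] 253050 256000
sleeve top [0.7241 0.0244] 75452 76105
sleeve scene [ 0.8868 -0.4032] 254188 256000
vial top [ 0.4331 -0.0102] 311 105
vial scene [ 0.8826 -0.0125] 255064 256000
cap top [ 0.3927 -0.3356] 75650 76105
cap scene [ 0.8868 -0.4242] 255092 256000
beaker top [0.5221 0.3377] 75356 76105
beaker scene [ 0.8867 -0.4033] 254206 256000
blue [ 0.534 -0.138  0.01 ]
blue [ 0.365 -0.022  0.01 ]
blue [ 0.37  -0.121  0.01 ]
top 21 [[431, 158], [506, 164], [505, 240], [426, 234]] [[0.5862, -0.2097], [0.5729, -0.3499], [0.4306, -0.3385], [0.4428, -0.1943]] [ 0.5081231  -0.27310618] [0.14417011 0.14079231 0.1428225  0.14476149]
scene 1 [[228, 150], [206, 212], [128, 205], [167, 145]] [[0.4121, -0.1954], [0.5912, -0.2059], [0.5792, -0.3473], [0.4013, -0.3215]] [ 0.49597118 -0.26753787] [0.12661074 0.17938873 0.14198847 0.17975121]
```

Run:
```python
from h import *
im={n:cv2.imread(f"pics/{n}0.png") for n in("top","scene")}; C={n:get_calibration(n) for n in im}
print({n:(np.percentile(im[n][100:300,240:400].max(2),[5,25,50,75,90]),im[n][113,290] if n=="top" else im[n][265,358]) for n in im})
px=dict(block=((360,122),.02),sleeve=((323,174),.03),vial=((290,113),.04),cap=((365,231),.01),beaker=((286,222),.03))
for th in(60,75,90):
  for n in im:
    m=(cv2.GaussianBlur(im[n],(0,0),.8).max(2)>th); print(th,n,m.mean())
for o,(uv,z) in px.items():
    g=ray(C["top"],uv,z)[:2]; 
    print(o,g,[proj(C[n],[[*g,.02]]).round() for n in im])
```

```text
{'top': (array([ 76.,  76.,  77.,  77., 172.]), array([ 29,  65, 127], dtype=uint8)), 'scene': (array([ 88.,  90.,  92.,  94., 201.]), array([ 22,  72, 147], dtype=uint8))}
60 top 0.99696484375
60 scene 0.997359375
75 top 0.31609375
75 scene 0.9964375
90 top 0.1404140625
90 scene 0.69978125
block [ 0.67351372 -0.08121215] [array([[360., 122.]]), array([[274., 267.]])]
sleeve [ 0.56440754 -0.00462594] [array([[323., 175.]]), array([[320., 222.]])]
vial [0.68732702 0.06026764] [array([[291., 116.]]), array([[357., 276.]])]
cap [ 0.45146982 -0.08746466] [array([[366., 231.]]), array([[281., 181.]])]
beaker [0.46964774 0.06876467] [array([[287., 222.]]), array([[358., 189.]])]
```

```bash
sed -i 's/cap=\[(.0205,0),(.0205,.014)\]/cap=[(.0205,0),(.0205,.014),(.008,.014),(.008,.032)]/' h.py
python3 - <<'E'
from h import *
im={n:cv2.imread(f"pics/{n}0.png") for n in("top","scene")}; C={n:get_calibration(n) for n in im}
px=dict(block=((360,122),.02),sleeve=((323,174),.03),vial=((290,113),.04),cap=((365,231),.01),beaker=((286,222),.03))
for o,(uv,z) in px.items():
    g=ray(C["top"],uv,z)[:2]
    for n,ths in(("top",(90,105)),("scene",(108,122))):
      for th in ths:
        x,f,A=fit(im[n],C[n],o,g,th=th); print(o,n,th,x.round(4),round(f),round(A))
E
```

```text
block top 90 [ 0.6719 -0.0805] 89 1264
block top 105 [ 0.6726 -0.0799] 55 1216
block scene 108 [ 0.6733 -0.0779] 119 1870
block scene 122 [ 0.6728 -0.0777] 68 1809
sleeve top 90 [ 0.5657 -0.0047] 43 605
sleeve top 105 [ 0.5656 -0.0046] 41 571
sleeve scene 108 [ 0.5648 -0.0026] 62 957
sleeve scene 122 [ 0.5646 -0.003 ] 41 902
vial top 90 [0.6847 0.06  ] 33 396
vial top 105 [0.6864 0.0609] 94 313
vial scene 108 [0.6825 0.0618] 44 777
vial scene 122 [0.6823 0.0619] 66 709
cap top 90 [ 0.4526 -0.0873] 97 485
cap top 105 [ 0.4521 -0.0882] 75 463
cap scene 108 [ 0.4546 -0.0859] 71 454
cap scene 122 [ 0.4531 -0.0862] 59 441
beaker top 90 [0.4701 0.069 ] 66 626
beaker top 105 [0.4689 0.0685] 40 594
beaker scene 108 [0.47   0.0702] 49 825
beaker scene 122 [0.469  0.0702] 42 778
```

Both views agree to about 2 mm: block (.673,-.079), sleeve (.565,-.004), vial (.683,.061), cap (.453,-.087), plate (.508,-.272). I turn the tool to yaw 0 and head for the block.

Emit:
{"fn": "drive_tool", "kwargs": {
  "linear": [
    [0, 0, 0],
    [0, 0, 0],
    [0.04, -0.04, 0],
    [0.04, -0.04, 0],
    [0.04, -0.04, 0],
    [0.04, -0.04, 0],
    [0.04, -0.04, 0],
    [0.04, -0.04, 0],
    [0.04, -0.04, 0],
    [0.04, -0.04, 0],
    [0.04, -0.04, 0],
    [0.04, -0.04, 0]
  ],
  "rot": [
    [0, 0, 0.113],
    [0, 0, 0.113],
    [0, 0, 0],
    [0, 0, 0],
    [0, 0, 0],
    [0, 0, 0],
    [0, 0, 0],
    [0, 0, 0],
    [0, 0, 0],
    [0, 0, 0],
    [0, 0, 0],
    [0, 0, 0]
  ],
  "jaw": [1, 1, 1, 1, 1, 1, 1, 1, 1, 1, 1, 1],
  "squeeze": 25
}}

```text
time_s: 1.6
tool_pos: [0.5409, -0.2077, 0.2384]
orientation: [[1.0, -0.0, -0.001], [-0.0, -1.0, -0.0], [-0.001, 0.0, -1.0]]
ft_force: [-0.2, -0.9, 0.6]
width: 0.088
```

Emit:
{"fn": "drive_tool", "kwargs": {
  "linear": [
    [0.03, -0.03, 0.02],
    [0.03, -0.03, 0.03],
    [0.03, -0.03, 0.03],
    [0.03, -0.03, 0.03],
    [0.012, -0.009, 0.008],
    [0, 0, 0]
  ],
  "rot": [
    [0, 0, 0],
    [0, 0, 0],
    [0, 0, 0],
    [0, 0, 0],
    [0, 0, 0],
    [0, 0, 0]
  ],
  "jaw": [1, 1, 1, 1, 1, 1]
}}

```text
time_s: 2.35
tool_pos: [0.6719, -0.0802, 0.1202]
orientation: [[1.0, 0.001, -0.001], [0.001, -1.0, -0.0], [-0.001, 0.0, -1.0]]
ft_force: [-1.2, -0.5, -0.4]
width: 0.0879
```

Run:
```python
from h import *
c=get_calibration("wrist"); im=snapshot("wrist")[:,:,::-1]; o=get_obs(); print(o["tool_pos"])
im=im.copy(); cv2.imwrite("pics/w1raw.png",im)
for z in(0,.045):
    cv2.polylines(im,[proj(c,circ(.673,-.079,.034,z)).round().astype(int)],True,(0,255,0) if z else (0,0,255))
cv2.imwrite("pics/w1.png",im)
```

```text
[ 0.67159424 -0.08192695  0.12110646]
```

View pics/w1.png

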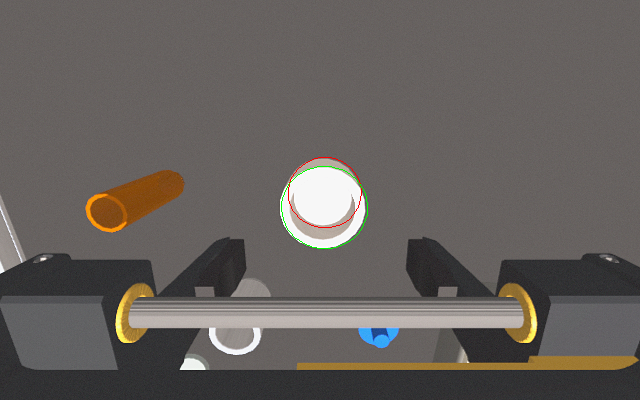

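The overlay matches the block: predicted rim (green) centred at (323,207) lies on the real rim within about 1 px. Descend and grip.

Emit:
{"fn": "drive_tool", "kwargs": {
  "linear": [
    [0.001, -0.001, 0.03],
    [0, 0, 0.03],
    [0, 0, 0.03],
    [0, 0, 0.015],
    [0, 0, 0.006],
    [0, 0, 0],
    [0, 0, 0],
    [0, 0, 0],
    [0, 0, 0],
    [0, 0, 0]
  ],
  "rot": [
    [0, 0, 0],
    [0, 0, 0],
    [0, 0, 0],
    [0, 0, 0],
    [0, 0, 0],
    [0, 0, 0],
    [0, 0, 0],
    [0, 0, 0],
    [0, 0, 0],
    [0, 0, 0]
  ],
  "jaw": [1, 1, 1, 1, 1, 0.6, 0.6, 0.6, 0.6, 0.6],
  "squeeze": 25
}}

```text
time_s: 3.65
tool_pos: [0.6738, -0.0789, 0.0108]
orientation: [[1.0, -0.0, 0.002], [-0.0, -1.0, 0.0], [0.002, -0.0, -1.0]]
ft_force: [-0.9, 0.8, 6.2]
width: 0.0677
```

Emit:
{"fn": "drive_tool", "kwargs": {
  "linear": [
    [0, 0, -0.03],
    [0, 0, -0.05],
    [0, 0, -0.05],
    [-0.03, 0.035, 0],
    [-0.035, 0.04, 0],
    [-0.035, 0.04, 0],
    [-0.035, 0.04, 0],
    [-0.025, 0.03, 0],
    [-0.006, 0.008, 0],
    [0, 0, 0.03],
    [0, 0, 0.015],
    [0, 0, 0]
  ],
  "rot": [
    [0, 0, 0],
    [0, 0, 0],
    [0, 0, 0],
    [0, 0, 0],
    [0, 0, 0],
    [0, 0, 0],
    [0, 0, 0],
    [0, 0, 0],
    [0, 0, 0],
    [0, 0, 0],
    [0, 0, 0],
    [0, 0, 0]
  ],
  "jaw": [0.6, 0.6, 0.6, 0.6, 0.6, 0.6, 0.6, 0.6, 0.6, 0.6, 0.6, 0.6]
}}

```text
time_s: 5.15
tool_pos: [0.5068, -0.2709, 0.0935]
orientation: [[1.0, 0.001, -0.002], [0.001, -1.0, 0.002], [-0.002, -0.002, -1.0]]
ft_force: [-0.3, -0.4, -2.6]
width: 0.0677
```

Run:
```python
from h import *
c=get_calibration("wrist"); im=snapshot("wrist")[:,:,::-1].copy(); o=get_obs(); print(o["tool_pos"],o["ft_force"])
cv2.imwrite("pics/w2raw.png",im)
def plate(x,y,yaw,z=.065):
    t=np.radians(yaw); R=np.array([[np.cos(t),-np.sin(t)],[np.sin(t),np.cos(t)]]); k=.0725*np.array([[1,1],[1,-1],[-1,-1],[-1,1]])
    return np.c_[k@R.T+[x,y],[z]*4]
cv2.polylines(im,[proj(c,plate(.508,-.272,-5.3)).round().astype(int)],True,(0,255,0))
cv2.imwrite("pics/w2.png",im)
```

```text
[ 0.50739229 -0.27136119  0.09439801] [ 0.06674946  0.40562648 -2.69288355]
```

View pics/w2.png

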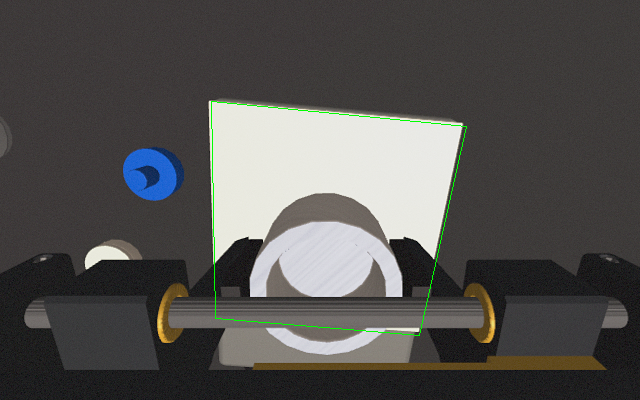

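The plate outline matches its edges within about 3 px (corners at (210,100) and (463,123)), so the centre is good to about 1 mm. Lower the block.

Emit:
{"fn": "drive_tool", "kwargs": {
  "linear": [
    [0.001, 0, 0.01],
    [0, 0, 0.006],
    [0, 0, 0.002],
    [0, 0, 0.001],
    [0, 0, 0.001],
    [0, 0, 0]
  ],
  "rot": [
    [0, 0, 0],
    [0, 0, 0],
    [0, 0, 0],
    [0, 0, 0],
    [0, 0, 0],
    [0, 0, 0]
  ],
  "jaw": [0.6, 0.6, 0.6, 0.6, 0.6, 0.6]
}}

```text
time_s: 5.95
tool_pos: [0.508, -0.2723, 0.0758]
orientation: [[1.0, -0.0, 0.0], [-0.0, -1.0, -0.0], [0.0, 0.0, -1.0]]
ft_force: [-1.7, 0.2, 4.9]
width: 0.0678
```

Emit:
{"fn": "drive_tool", "kwargs": {
  "linear": [
    [0, 0, 0],
    [0, 0, 0],
    [0, 0, 0],
    [0, 0, -0.02],
    [0, 0, -0.04],
    [0, 0, -0.04],
    [0, 0, -0.04],
    [0, 0, 0]
  ],
  "rot": [
    [0, 0, 0],
    [0, 0, 0],
    [0, 0, 0],
    [0, 0, 0],
    [0, 0, 0],
    [0, 0, 0],
    [0, 0, 0],
    [0, 0, 0]
  ],
  "jaw": [1, 1, 1, 1, 1, 1, 1, 1]
}}

```text
time_s: 6.95
tool_pos: [0.51, -0.2732, 0.2178]
orientation: [[1.0, -0.001, 0.006], [-0.001, -1.0, -0.003], [0.006, 0.003, -1.0]]
ft_force: [-0.4, -0.1, -0.4]
width: 0.088
```

```bash
cat >> h.py <<'E'
def ringfit(im,c,g,r,z,th=None):
    """fit circle (x,y) at height z by maximising the edge gradient along the projected circle"""
    e=cv2.GaussianBlur(im,(0,0),1.0).astype(float).mean(2); G=np.hypot(cv2.Sobel(e,-1,1,0),cv2.Sobel(e,-1,0,1)).astype(np.float32)
    def f(q):
        p=proj(c,circ(q[0],q[1],r,z)).astype(np.float32); return -cv2.remap(G,p[:,0],p[:,1],1)[:,0].clip(0,120).mean()
    X=[(f((g[0]+i,g[1]+j)),g[0]+i,g[1]+j) for i in np.arange(-.008,.0081,.001) for j in np.arange(-.008,.0081,.001)]
    b=min(X)[1:]; R=minimize(f,b,method="Nelder-Mead",options=dict(initial_simplex=[b,[b[0]+.001,b[1]],[b[0],b[1]+.001]],xatol=1e-5)); return R.x,-R.fun
E
python3 - <<'E'
from h import *
c=get_calibration("wrist"); im=snapshot("wrist")[:,:,::-1].copy(); o=get_obs(); print(o["tool_pos"])
cv2.imwrite("pics/w3raw.png",im)
for r in(.034,.026):
    x,f=ringfit(im,c,(.508,-.272),r,.110); print("wrist",r,x.round(4),f)
    cv2.polylines(im,[proj(c,circ(*x,r,.110)).round().astype(int)],True,(0,0,255))
cv2.imwrite("pics/w3.png",im)
E
```

```text
[ 0.50870073 -0.27261296  0.21589173]
wrist 0.034 [ 0.5076 -0.2722] 69.89891815185547
wrist 0.026 [ 0.5055 -0.2721] 92.9501724243164
```

View pics/w3.png

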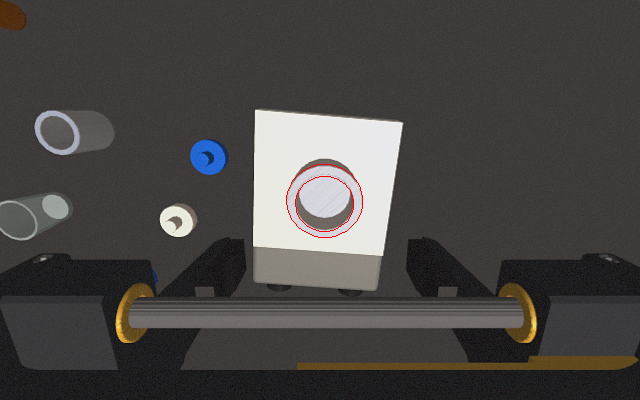

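The block stands upright on the plate at (325,200). Quick check of plate centre from its corners in this view.

Run:
```python
from h import *
c=get_calibration("wrist"); P=np.array([ray(c,u,.065)[:2] for u in((255,109),(402,123),(383,255),(253,247))])
print(P.round(4).tolist(),P.mean(0).round(4),np.linalg.norm(np.roll(P,1,0)-P,axis=1).round(4))
```

```text
[[0.5856, -0.205], [0.5727, -0.3468], [0.431, -0.3364], [0.4408, -0.193]] [ 0.5076 -0.2703] [0.1454 0.1424 0.1421 0.1437]
```

Emit:
{"fn": "drive_tool", "kwargs": {
  "linear": [
    [0.01, -0.04, 0],
    [0.01, -0.05, 0],
    [0.01, -0.05, 0],
    [0.01, -0.05, 0],
    [0.01, -0.05, 0.02],
    [0.007, -0.028, 0.04],
    [0, 0, 0.03],
    [0, 0, 0.007],
    [0, 0, 0]
  ],
  "rot": [
    [0, 0, 0],
    [0, 0, 0],
    [0, 0, 0],
    [0, 0, 0],
    [0, 0, 0],
    [0, 0, 0],
    [0, 0, 0],
    [0, 0, 0],
    [0, 0, 0]
  ],
  "jaw": [1, 1, 1, 1, 1, 1, 1, 1, 1]
}}

```text
time_s: 8.12
tool_pos: [0.5646, -0.005, 0.1172]
orientation: [[1.0, -0.001, -0.002], [-0.001, -1.0, -0.001], [-0.002, 0.001, -1.0]]
ft_force: [-0.2, 0.5, 0.2]
width: 0.0885
```

Run:
```python
from h import *
c=get_calibration("wrist"); im=snapshot("wrist")[:,:,::-1].copy(); o=get_obs(); print(o["tool_pos"])
cv2.imwrite("pics/w4raw.png",im)
for r in(.0225,.0165): print(r,*ringfit(im,c,(.565,-.004),r,.058))
```

```text
[ 0.56522805 -0.00501645  0.11800225]
0.0225 [ 0.565 -0.002] 120.0
0.0165 [ 0.565 -0.003] 120.0
```

Emit:
{"fn": "drive_tool", "kwargs": {
  "linear": [
    [0, -0.001, 0.03],
    [0, 0, 0.03],
    [0, 0, 0.018],
    [0, 0, 0.006],
    [0, 0, 0],
    [0, 0, 0],
    [0, 0, 0],
    [0, 0, 0],
    [0, 0, 0],
    [0, 0, 0],
    [0, 0, 0]
  ],
  "rot": [
    [0, 0, 0],
    [0, 0, 0],
    [0, 0, 0],
    [0, 0, 0],
    [0, 0, 0],
    [0, 0, 0],
    [0, 0, 0],
    [0, 0, 0],
    [0, 0, 0],
    [0, 0, 0],
    [0, 0, 0]
  ],
  "jaw": [1, 1, 1, 1, 0.3, 0.3, 0.3, 0.3, 0.3, 0.3, 0.3],
  "squeeze": 25
}}

```text
time_s: 9.55
tool_pos: [0.5653, -0.0031, 0.034]
orientation: [[1.0, -0.0, 0.001], [-0.0, -1.0, 0.0], [0.001, -0.0, -1.0]]
ft_force: [-1.4, 0.8, 3.8]
width: 0.0435
```

Emit:
{"fn": "drive_tool", "kwargs": {
  "linear": [
    [0, 0, -0.03],
    [0, 0, -0.06],
    [0, 0, -0.06],
    [-0.01, 0.04, 0],
    [-0.01, 0.05, 0],
    [-0.01, 0.05, 0],
    [-0.01, 0.05, 0],
    [-0.01, 0.05, 0],
    [-0.007, 0.029, 0],
    [0, 0, 0.02],
    [0, 0, 0.01],
    [0, 0, 0]
  ],
  "rot": [
    [0, 0, 0],
    [0, 0, 0],
    [0, 0, 0],
    [0, 0, 0],
    [0, 0, 0],
    [0, 0, 0],
    [0, 0, 0],
    [0, 0, 0],
    [0, 0, 0],
    [0, 0, 0],
    [0, 0, 0],
    [0, 0, 0]
  ],
  "jaw": [0.3, 0.3, 0.3, 0.3, 0.3, 0.3, 0.3, 0.3, 0.3, 0.3, 0.3, 0.3]
}}

```text
time_s: 11.05
tool_pos: [0.5074, -0.2712, 0.1527]
orientation: [[1.0, 0.001, -0.002], [0.001, -1.0, 0.001], [-0.002, -0.001, -1.0]]
ft_force: [-0.3, 0.2, -2.2]
width: 0.0438
```

Run:
```python
from h import *
c=get_calibration("wrist"); im=snapshot("wrist")[:,:,::-1].copy(); o=get_obs(); print(o["tool_pos"],o["width"],o["ft_force"])
p=o["tool_pos"]
for z in (.110,): cv2.polylines(im,[proj(c,circ(.508,-.272,.034,z)).round().astype(int)],True,(0,0,255))
cv2.polylines(im,[proj(c,circ(p[0],p[1],.0225,p[2]+.022)).round().astype(int)],True,(0,255,0))
cv2.polylines(im,[proj(c,circ(p[0],p[1],.0195,p[2]-.036)).round().astype(int)],True,(0,255,0))
w=im[120:380,180:470]
s=cv2.imread("pics/scene0.png")*0; s=snapshot("scene")[100:260,80:320,::-1]
w=cv2.resize(w,None,fx=1.5,fy=1.5); s=cv2.resize(s,None,fx=1.5,fy=1.5)
k=np.zeros((max(w.shape[0],s.shape[0]),w.shape[1]+s.shape[1],3),np.uint8); k[:w.shape[0],:w.shape[1]]=w; k[:s.shape[0],w.shape[1]:]=s
cv2.imwrite("pics/w5.png",k)
```

```text
[ 0.5080268  -0.27139153  0.15342773] 0.0437908883688495 [ 0.53504736  0.42034423 -1.15351678]
```

View pics/w5.png

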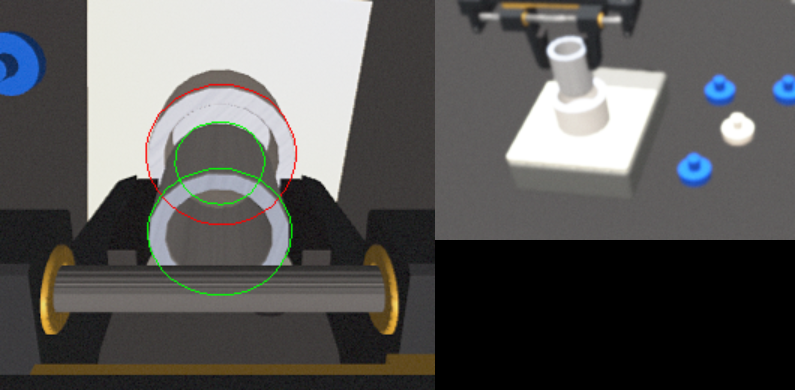

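Run:
```python
from h import *
c=get_calibration("scene"); im=snapshot("scene")[:,:,::-1].copy()
k,s=0,0
f=lambda P:((proj(c,P)-[80,100])*1.5+[435,0]).round(1).tolist()
print("sleeve axis",f([[.508,-.272,.156+.022],[.508,-.272,.12]]),"block",f([[.508,-.272,.11],[.508,-.272,.065]]))
for pr,z in((PROF["sleeve"],.119),(PROF["block"],.065)):
    h=cv2.convexHull(proj(c,solid(.508,-.272,pr,z)).round().astype(np.int32)); cv2.polylines(im,[h],True,(0,0,255))
cv2.imwrite("pics/s6.png",cv2.resize(im[90:220,100:290],None,fx=4,fy=4,interpolation=cv2.INTER_CUBIC))
```

```text
sleeve axis [[566.5, 45.9], [575.9, 85.5]] block [[577.4, 92.0], [584.0, 120.0]]
```

View pics/s6.png

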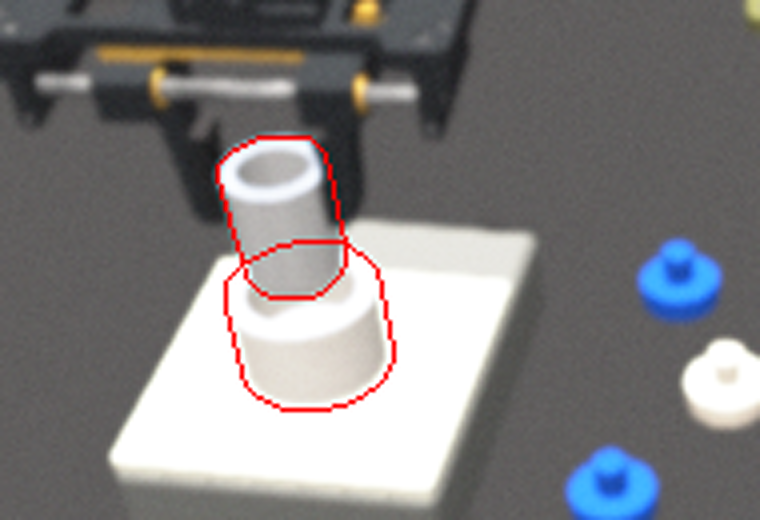

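The sleeve is upright and over the recess: its outline matches in both the wrist view and the scene view (sleeve top at (270,170), block rim at (303,300) in the crop). Lower it.

Emit:
{"fn": "drive_tool", "kwargs": {
  "linear": [
    [0, 0, 0.01],
    [0, 0, 0.01],
    [0, 0, 0.01],
    [0, 0, 0.008],
    [0, 0, 0.002],
    [0, 0, 0.001],
    [0, 0, 0.001],
    [0, 0, 0]
  ],
  "rot": [
    [0, 0, 0],
    [0, 0, 0],
    [0, 0, 0],
    [0, 0, 0],
    [0, 0, 0],
    [0, 0, 0],
    [0, 0, 0],
    [0, 0, 0]
  ],
  "jaw": [0.3, 0.3, 0.3, 0.3, 0.3, 0.3, 0.3, 0.3]
}}

```text
time_s: 12.2
tool_pos: [0.5081, -0.2723, 0.1119]
orientation: [[1.0, -0.0, 0.0], [-0.0, -1.0, -0.0], [0.0, 0.0, -1.0]]
ft_force: [0.2, 0.3, -1.2]
width: 0.0437
```

Emit:
{"fn": "drive_tool", "kwargs": {
  "linear": [
    [0, 0, 0.001],
    [0, 0, 0.001],
    [0, 0, 0]
  ],
  "rot": [
    [0, 0, 0],
    [0, 0, 0],
    [0, 0, 0]
  ],
  "jaw": [0.3, 0.3, 0.3]
}}

```text
time_s: 12.58
tool_pos: [0.5082, -0.2723, 0.111]
orientation: [[1.0, -0.0, 0.001], [-0.0, -1.0, -0.001], [0.001, 0.001, -1.0]]
ft_force: [-2.8, 0.7, 8.2]
width: 0.0438
```

Emit:
{"fn": "drive_tool", "kwargs": {
  "linear": [
    [0, 0, -0.001],
    [0, 0, 0],
    [0, 0, 0],
    [0, 0, 0],
    [0, 0, -0.02],
    [0, 0, -0.05],
    [0, 0, -0.05],
    [0, 0, 0],
    [0, 0, 0]
  ],
  "rot": [
    [0, 0, 0],
    [0, 0, 0],
    [0, 0, 0],
    [0, 0, 0],
    [0, 0, 0],
    [0, 0, 0],
    [0, 0, 0],
    [0, 0, 0],
    [0, 0, 0]
  ],
  "jaw": [0.3, 1, 1, 1, 1, 1, 1, 1, 1]
}}

```text
time_s: 13.7
tool_pos: [0.5075, -0.272, 0.2302]
orientation: [[1.0, -0.0, -0.001], [-0.0, -1.0, 0.0], [-0.001, -0.0, -1.0]]
ft_force: [-0.9, 1.3, -0.1]
width: 0.0881
```

```bash
sed -i 's/clip(0,120)/clip(0,400)/' h.py
python3 - <<'E'
from h import *
c=get_calibration("wrist"); im=snapshot("wrist")[:,:,::-1].copy(); o=get_obs(); print(o["tool_pos"])
cv2.imwrite("pics/w7raw.png",im)
for r,z in((.034,.110),(.0225,.135),(.0165,.135)):
    x,f=ringfit(im,c,(.508,-.272),r,z); print(r,x.round(4),f)
    cv2.polylines(im,[proj(c,circ(*x,r,z)).round().astype(int)],True,(0,0,255))
cv2.imwrite("pics/w7.png",cv2.resize(im[90:290,200:440],None,fx=3,fy=3))
E
```

```text
[ 0.50709916 -0.27184358  0.22952271]
0.034 [ 0.5114 -0.2722] 112.7927017211914
0.0225 [ 0.515  -0.2734] 191.22125244140625
0.0165 [ 0.5078 -0.2722] 181.6544952392578
```

View pics/w7.png

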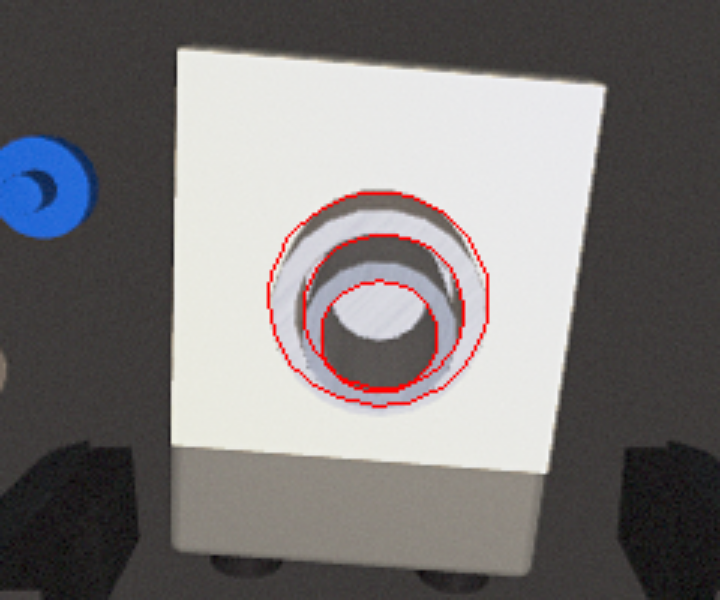

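The inner red circle lies on the sleeve's bore (centre (380,335) in the crop), so it is seated at (.508,-.272). The two outer fits locked onto other edges and are ignored. Next the vial.

Emit:
{"fn": "drive_tool", "kwargs": {
  "linear": [
    [0.022, -0.042, 0],
    [0.022, -0.042, 0],
    [0.022, -0.042, 0],
    [0.022, -0.042, 0],
    [0.022, -0.042, 0],
    [0.022, -0.042, 0],
    [0.022, -0.042, 0],
    [0.021, -0.039, 0.01],
    [0, 0, 0.04],
    [0, 0, 0.032],
    [0, 0, 0],
    [0, 0, 0]
  ],
  "rot": [
    [0, 0, 0],
    [0, 0, 0],
    [0, 0, 0],
    [0, 0, 0],
    [0, 0, 0],
    [0, 0, 0],
    [0, 0, 0],
    [0, 0, 0],
    [0, 0, 0],
    [0, 0, 0],
    [0, 0, 0],
    [0, 0, 0]
  ],
  "jaw": [1, 1, 1, 1, 1, 1, 1, 1, 1, 1, 1, 1]
}}

```text
time_s: 15.25
tool_pos: [0.6834, 0.0606, 0.149]
orientation: [[1.0, -0.0, 0.0], [-0.0, -1.0, -0.0], [0.0, 0.0, -1.0]]
ft_force: [-0.1, 0.2, 0.4]
width: 0.0878
```

Run:
```python
from h import *
c=get_calibration("wrist"); im=snapshot("wrist")[:,:,::-1].copy(); o=get_obs(); print(o["tool_pos"])
cv2.imwrite("pics/w8raw.png",im)
r,z=.0135,.085
x,f=ringfit(im,c,(.683,.061),r,z); print(r,x.round(4),f)
cv2.polylines(im,[proj(c,circ(*x,r,z)).round().astype(int)],True,(0,0,255))
cv2.polylines(im,[proj(c,circ(*x,.012,0)).round().astype(int)],True,(0,255,0))
cv2.imwrite("pics/w8.png",im)
```

```text
[0.68394721 0.06072921 0.14979604]
0.0135 [0.6837 0.0619] 103.7184066772461
```

View pics/w8.png

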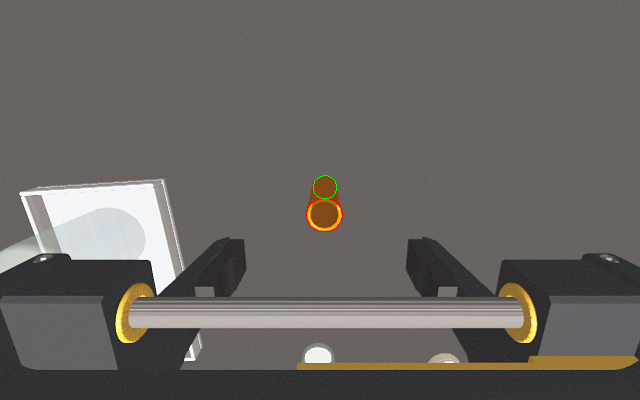

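The vial stands upright; its rim (324,215) and foot (324,187) match the fit at (.684,.0615).

Emit:
{"fn": "drive_tool", "kwargs": {
  "linear": [
    [0.001, -0.001, 0.03],
    [0, 0, 0.03],
    [0, 0, 0.02],
    [0, 0, 0.01],
    [0, 0, 0],
    [0, 0, 0],
    [0, 0, 0],
    [0, 0, 0],
    [0, 0, 0],
    [0, 0, 0],
    [0, 0, 0],
    [0, 0, 0]
  ],
  "rot": [
    [0, 0, 0],
    [0, 0, 0],
    [0, 0, 0],
    [0, 0, 0],
    [0, 0, 0],
    [0, 0, 0],
    [0, 0, 0],
    [0, 0, 0],
    [0, 0, 0],
    [0, 0, 0],
    [0, 0, 0],
    [0, 0, 0]
  ],
  "jaw": [1, 1, 1, 1, 0.6, 0.45, 0.4, 0.36, 0.33, 0.3, 0.2, 0.2],
  "squeeze": 12
}}

```text
time_s: 16.8
tool_pos: [0.6841, 0.0617, 0.0587]
orientation: [[1.0, -0.0, 0.0], [-0.0, -1.0, -0.0], [0.0, 0.0, -1.0]]
ft_force: [-0.1, 0.2, 0.7]
width: 0.0258
```

Emit:
{"fn": "drive_tool", "kwargs": {
  "linear": [
    [0, 0, -0.02],
    [0, 0, -0.05],
    [0, 0, -0.05],
    [0, 0, -0.055],
    [-0.02, 0.038, 0],
    [-0.026, 0.05, 0],
    [-0.026, 0.05, 0],
    [-0.026, 0.05, 0],
    [-0.026, 0.05, 0],
    [-0.026, 0.05, 0],
    [-0.02, 0.036, 0],
    [-0.006, 0.01, 0]
  ],
  "rot": [
    [0, 0, 0],
    [0, 0, 0],
    [0, 0, 0],
    [0, 0, 0],
    [0, 0, 0],
    [0, 0, 0],
    [0, 0, 0],
    [0, 0, 0],
    [0, 0, 0],
    [0, 0, 0],
    [0, 0, 0],
    [0, 0, 0]
  ],
  "jaw": [0.2, 0.2, 0.2, 0.2, 0.2, 0.2, 0.2, 0.2, 0.2, 0.2, 0.2, 0.2]
}}

```text
time_s: 18.3
tool_pos: [0.5062, -0.2758, 0.235]
orientation: [[1.0, -0.006, 0.0], [-0.006, -1.0, -0.002], [0.0, 0.002, -1.0]]
ft_force: [-0.0, 0.7, 0.1]
width: 0.0261
```

Emit:
{"fn": "drive_tool", "kwargs": {
  "linear": [
    [0, 0, 0],
    [0, 0, 0.02],
    [0, 0, 0.01],
    [0, 0, 0],
    [0, 0, 0]
  ],
  "rot": [
    [0, 0, 0],
    [0, 0, 0],
    [0, 0, 0],
    [0, 0, 0],
    [0, 0, 0]
  ],
  "jaw": [0.2, 0.2, 0.2, 0.2, 0.2]
}}

```text
time_s: 18.92
tool_pos: [0.5088, -0.2717, 0.2042]
orientation: [[1.0, 0.001, 0.001], [0.001, -1.0, -0.0], [0.001, 0.0, -1.0]]
ft_force: [0.2, 1.2, -0.1]
width: 0.0261
```

Run:
```python
from h import *
c=get_calibration("wrist"); im=snapshot("wrist")[:,:,::-1].copy(); o=get_obs(); print(o["tool_pos"],o["width"],o["ft_force"])
p=o["tool_pos"]; zb=p[2]-.060
def draw(im,c):
    for q,r,z,k in((( .508,-.2722),.0165,.135,(0,0,255)),((.508,-.2722),.0225,.135,(0,0,255))): cv2.polylines(im,[proj(c,circ(*q,r,z)).round().astype(int)],True,k)
    h=cv2.convexHull(proj(c,solid(.508,-.272,PROF["vial"],zb)).round().astype(np.int32)); cv2.polylines(im,[h],True,(0,255,0))
draw(im,c); s=snapshot("scene")[:,:,::-1].copy(); draw(s,get_calibration("scene"))
a=cv2.resize(im[100:300,220:420],(400,400)); b=cv2.resize(s[70:220,110:260],(400,400),interpolation=cv2.INTER_CUBIC)
cv2.imwrite("pics/w9.png",np.hstack([a,b]))
```

```text
[ 0.50866008 -0.27197857  0.20428893] 0.02581383215917812 [-0.68077228  0.36036387 -0.43758007]
```

View pics/w9.png

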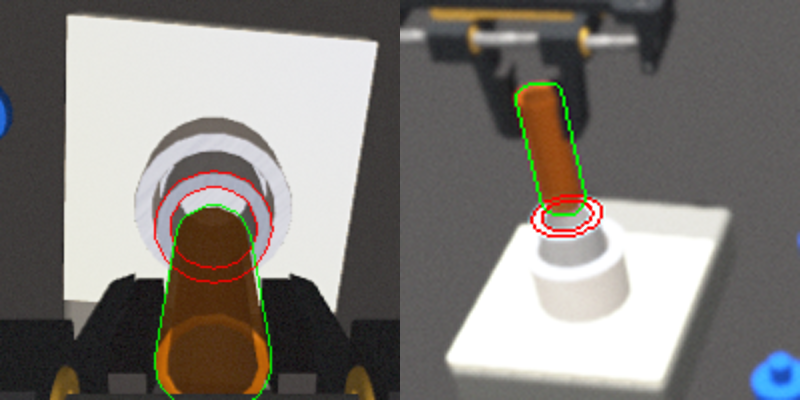

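The vial is upright and directly over the bore in both views. Lower it: quickly first, then in 1 mm steps.

Emit:
{"fn": "drive_tool", "kwargs": {
  "linear": [
    [0, 0, 0.01],
    [0, 0, 0.01],
    [0, 0, 0.01],
    [0, 0, 0.01],
    [0, 0, 0.01],
    [0, 0, 0.006],
    [0, 0, 0.003],
    [0, 0, 0.001],
    [0, 0, 0],
    [0, 0, 0]
  ],
  "rot": [
    [0, 0, 0],
    [0, 0, 0],
    [0, 0, 0],
    [0, 0, 0],
    [0, 0, 0],
    [0, 0, 0],
    [0, 0, 0],
    [0, 0, 0],
    [0, 0, 0],
    [0, 0, 0]
  ],
  "jaw": [0.2, 0.2, 0.2, 0.2, 0.2, 0.2, 0.2, 0.2, 0.2, 0.2]
}}

```text
time_s: 20.27
tool_pos: [0.5082, -0.2723, 0.144]
orientation: [[1.0, -0.0, 0.001], [-0.0, -1.0, -0.0], [0.001, 0.0, -1.0]]
ft_force: [0.8, -0.4, -0.9]
width: 0.0258
```

Emit:
{"fn": "drive_tool", "kwargs": {
  "linear": [
    [0, 0, 0.001],
    [0, 0, 0.001],
    [0, 0, 0],
    [0, 0, 0]
  ],
  "rot": [
    [0, 0, 0],
    [0, 0, 0],
    [0, 0, 0],
    [0, 0, 0]
  ],
  "jaw": [0.2, 0.2, 0.2, 0.2]
}}

```text
time_s: 20.78
tool_pos: [0.508, -0.2722, 0.1417]
orientation: [[1.0, -0.0, -0.0], [-0.0, -1.0, -0.0], [-0.0, 0.0, -1.0]]
ft_force: [-0.5, -0.5, -0.8]
width: 0.026
```

Emit:
{"fn": "drive_tool", "kwargs": {
  "linear": [
    [0, 0, 0.001],
    [0, 0, 0],
    [0, 0, 0]
  ],
  "rot": [
    [0, 0, 0],
    [0, 0, 0],
    [0, 0, 0]
  ],
  "jaw": [0.2, 0.2, 0.2]
}}

```text
time_s: 21.15
tool_pos: [0.5084, -0.2722, 0.1416]
orientation: [[1.0, -0.0, 0.001], [-0.0, -1.0, -0.0], [0.001, 0.0, -1.0]]
ft_force: [0.0, 0.4, 6.0]
width: 0.026
```

Contact. Back off half a millimetre and release gently.

Emit:
{"fn": "drive_tool", "kwargs": {
  "linear": [
    [0, 0, -0.0005],
    [0, 0, 0],
    [0, 0, 0],
    [0, 0, 0],
    [0, 0, 0],
    [0, 0, 0],
    [0, 0, -0.02],
    [0, 0, -0.04],
    [0, 0, -0.04],
    [0, 0, 0],
    [0, 0, 0]
  ],
  "rot": [
    [0, 0, 0],
    [0, 0, 0],
    [0, 0, 0],
    [0, 0, 0],
    [0, 0, 0],
    [0, 0, 0],
    [0, 0, 0],
    [0, 0, 0],
    [0, 0, 0],
    [0, 0, 0],
    [0, 0, 0]
  ],
  "jaw": [0.2, 0.35, 0.4, 0.5, 0.65, 0.8, 0.8, 0.8, 0.8, 0.8, 0.8]
}}

```text
time_s: 22.52
tool_pos: [0.5075, -0.272, 0.2407]
orientation: [[1.0, -0.0, -0.001], [-0.0, -1.0, 0.0], [-0.001, -0.0, -1.0]]
ft_force: [-0.7, -0.8, -0.7]
width: 0.0702
```

Run:
```python
from h import *
c=get_calibration("wrist"); im=snapshot("wrist")[:,:,::-1].copy(); o=get_obs(); print(o["tool_pos"],o["width"])
cv2.imwrite("pics/w10raw.png",im)
x,f=ringfit(im,c,(.508,-.272),.0135,.168); print(x.round(4),f)
s=snapshot("scene")[:,:,::-1].copy()
for i,k in((im,c),(s,get_calibration("scene"))):
    cv2.polylines(i,[proj(k,circ(*x,.0135,.168)).round().astype(int)],True,(0,255,0))
a=cv2.resize(im[130:330,220:420],(400,400)); b=cv2.resize(s[70:220,110:260],(400,400),interpolation=cv2.INTER_CUBIC)
cv2.imwrite("pics/w10.png",np.hstack([a,b]))
```

```text
[ 0.50718517 -0.27186503  0.24014885] 0.07055288522922729
[ 0.5082 -0.2717] 164.0286102294922
```

View pics/w10.png

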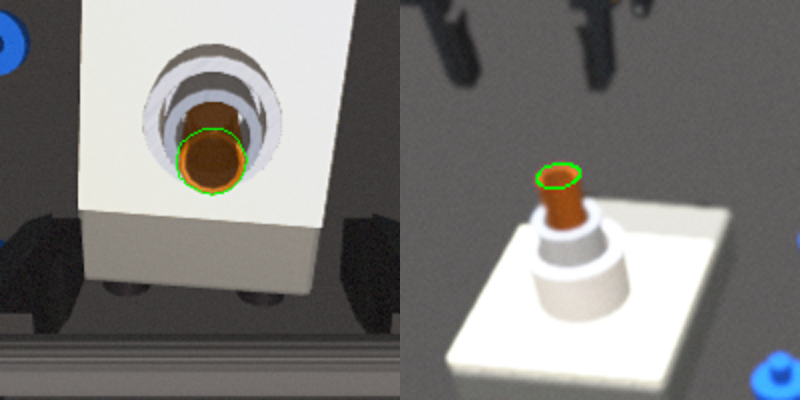

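The vial is seated: its rim matches the fit at height .168, centre (.508,-.272), in both views. Next the cap.

Emit:
{"fn": "drive_tool", "kwargs": {
  "linear": [
    [-0.01, -0.03, 0],
    [-0.012, -0.045, 0],
    [-0.012, -0.045, 0],
    [-0.012, -0.045, 0],
    [-0.009, -0.02, 0.02],
    [0, 0, 0.05],
    [0, 0, 0.04],
    [0, 0, 0.0125],
    [0, 0, 0],
    [0, 0, 0]
  ],
  "rot": [
    [0, 0, 0],
    [0, 0, 0],
    [0, 0, 0],
    [0, 0, 0],
    [0, 0, 0],
    [0, 0, 0],
    [0, 0, 0],
    [0, 0, 0],
    [0, 0, 0],
    [0, 0, 0]
  ],
  "jaw": [0.8, 0.8, 0.8, 0.8, 0.8, 0.8, 0.8, 0.8, 0.8, 0.8]
}}

```text
time_s: 23.88
tool_pos: [0.4538, -0.0874, 0.1197]
orientation: [[1.0, -0.001, 0.002], [-0.001, -1.0, -0.0], [0.002, 0.0, -1.0]]
ft_force: [0.6, 0.2, 0.6]
width: 0.0707
```

Run:
```python
from h import *
c=get_calibration("wrist"); im=snapshot("wrist")[:,:,::-1].copy(); o=get_obs(); print(o["tool_pos"],o["width"])
for r,z,k in((.0205,.014,(0,0,255)),(.008,.032,(0,160,0))):
    x,f=ringfit(im,c,(.453,-.087),r,z); print(r,x.round(4),f)
    cv2.polylines(im,[proj(c,circ(*x,r,z)).round().astype(int)],True,k)
cv2.imwrite("pics/w11.png",im)
```

```text
[ 0.45387414 -0.08747089  0.11982734] 0.07082674104356122
0.0205 [ 0.4534 -0.0854] 389.5121765136719
0.008 [ 0.4575 -0.0856] 165.09298706054688
```

View pics/w11.png

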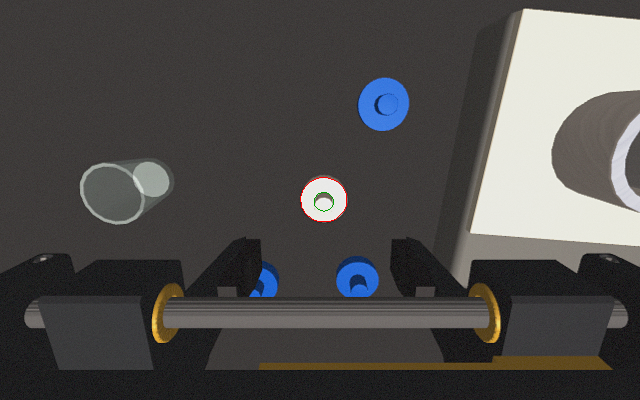

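The white cap is at (323,200) with its rim fitting (.4535,-.0855); the knob's upper circle fit was poor and is not used. Descend and grip the knob.

Emit:
{"fn": "drive_tool", "kwargs": {
  "linear": [
    [0.001, -0.0015, 0.03],
    [0, 0, 0.03],
    [0, 0, 0.025],
    [0, 0, 0.0125],
    [0, 0, 0.005],
    [0, 0, 0],
    [0, 0, 0],
    [0, 0, 0],
    [0, 0, 0],
    [0, 0, 0],
    [0, 0, 0],
    [0, 0, 0]
  ],
  "rot": [
    [0, 0, 0],
    [0, 0, 0],
    [0, 0, 0],
    [0, 0, 0],
    [0, 0, 0],
    [0, 0, 0],
    [0, 0, 0],
    [0, 0, 0],
    [0, 0, 0],
    [0, 0, 0],
    [0, 0, 0],
    [0, 0, 0]
  ],
  "jaw": [0.8, 0.8, 0.8, 0.8, 0.8, 0.4, 0.3, 0.25, 0.1, 0.1, 0.1, 0.1],
  "squeeze": 12
}}

```text
time_s: 25.42
tool_pos: [0.4552, -0.086, 0.0172]
orientation: [[1.0, -0.0, -0.002], [-0.0, -1.0, 0.0], [-0.002, -0.0, -1.0]]
ft_force: [-0.4, -0.2, 0.5]
width: 0.0155
```

Emit:
{"fn": "drive_tool", "kwargs": {
  "linear": [
    [0, 0, -0.03],
    [0, 0, -0.06],
    [0, 0, -0.06],
    [0, 0, -0.05],
    [0.01, 0.03, 0],
    [0.012, 0.045, 0],
    [0.012, 0.045, 0],
    [0.012, 0.045, 0],
    [0.008, 0.0215, 0],
    [0, 0, 0.01],
    [0, 0, 0],
    [0, 0, 0]
  ],
  "rot": [
    [0, 0, 0],
    [0, 0, 0],
    [0, 0, 0],
    [0, 0, 0],
    [0, 0, 0],
    [0, 0, 0],
    [0, 0, 0],
    [0, 0, 0],
    [0, 0, 0],
    [0, 0, 0],
    [0, 0, 0],
    [0, 0, 0]
  ],
  "jaw": [0.1, 0.1, 0.1, 0.1, 0.1, 0.1, 0.1, 0.1, 0.1, 0.1, 0.1, 0.1]
}}

```text
time_s: 26.92
tool_pos: [0.5093, -0.2706, 0.2068]
orientation: [[1.0, 0.002, -0.003], [0.002, -1.0, 0.002], [-0.003, -0.002, -1.0]]
ft_force: [0.2, 0.1, 0.1]
width: 0.0153
```

Run:
```python
from h import *
c=get_calibration("wrist"); im=snapshot("wrist")[:,:,::-1].copy(); o=get_obs(); print(o["tool_pos"],o["width"])
zb=o["tool_pos"][2]-.0172; s=snapshot("scene")[:,:,::-1].copy()
for i,k in((im,c),(s,get_calibration("scene"))):
    for z,r,col in((zb,.0205,(255,255,0)),(zb+.014,.0205,(0,0,255)),(.168,.0135,(0,255,0))):
        cv2.polylines(i,[proj(k,circ(.508,-.272,r,z)).round().astype(int)],True,col)
a=cv2.resize(im[180:380,220:420],(400,400)); b=cv2.resize(s[70:220,110:260],(400,400),interpolation=cv2.INTER_CUBIC)
cv2.imwrite("pics/w12.png",np.hstack([a,b]))
```

```text
[ 0.50955055 -0.27099188  0.20703196] 0.015476908083508626
```

View pics/w12.png

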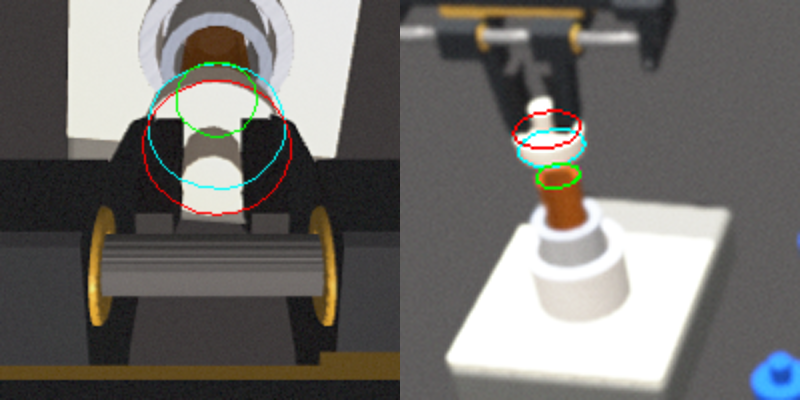

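The cap hangs level over the vial's mouth in both views. Lower it.

Emit:
{"fn": "drive_tool", "kwargs": {
  "linear": [
    [0, 0, 0],
    [0, 0, 0.008],
    [0, 0, 0.008],
    [0, 0, 0.005],
    [0, 0, 0.004],
    [0, 0, 0.003],
    [0, 0, 0.002],
    [0, 0, 0.001],
    [0, 0, 0],
    [0, 0, 0]
  ],
  "rot": [
    [0, 0, 0],
    [0, 0, 0],
    [0, 0, 0],
    [0, 0, 0],
    [0, 0, 0],
    [0, 0, 0],
    [0, 0, 0],
    [0, 0, 0],
    [0, 0, 0],
    [0, 0, 0]
  ],
  "jaw": [0.1, 0.1, 0.1, 0.1, 0.1, 0.1, 0.1, 0.1, 0.1, 0.1]
}}

```text
time_s: 28.28
tool_pos: [0.5096, -0.2726, 0.1761]
orientation: [[1.0, -0.0, -0.002], [-0.0, -1.0, 0.0], [-0.002, -0.0, -1.0]]
ft_force: [-1.3, -0.8, -1.2]
width: 0.0157
```

Emit:
{"fn": "drive_tool", "kwargs": {
  "linear": [
    [0, 0, 0.001],
    [0, 0, 0],
    [0, 0, 0]
  ],
  "rot": [
    [0, 0, 0],
    [0, 0, 0],
    [0, 0, 0]
  ],
  "jaw": [0.1, 0.1, 0.1]
}}

```text
time_s: 28.65
tool_pos: [0.5097, -0.2726, 0.1752]
orientation: [[1.0, -0.0, -0.002], [-0.0, -1.0, 0.0], [-0.002, -0.0, -1.0]]
ft_force: [-0.6, -0.1, 2.0]
width: 0.0152
```

Light contact at the expected seated height (.158). Release and clear away.

Emit:
{"fn": "drive_tool", "kwargs": {
  "linear": [
    [0, 0, 0],
    [0, 0, 0],
    [0, 0, 0],
    [0, 0, 0],
    [0, 0, -0.01],
    [0, 0, -0.03],
    [0, 0, -0.04],
    [-0.01, -0.03, -0.02],
    [-0.01, -0.05, 0],
    [-0.01, -0.05, 0],
    [-0.01, -0.03, 0],
    [0, 0, 0]
  ],
  "rot": [
    [0, 0, 0],
    [0, 0, 0],
    [0, 0, 0],
    [0, 0, 0],
    [0, 0, 0],
    [0, 0, 0],
    [0, 0, 0],
    [0, 0, 0],
    [0, 0, 0],
    [0, 0, 0],
    [0, 0, 0],
    [0, 0, 0]
  ],
  "jaw": [0.25, 0.35, 0.5, 0.6, 0.6, 0.6, 0.6, 0.6, 0.6, 0.6, 0.6, 0.6]
}}

```text
time_s: 30.15
tool_pos: [0.4695, -0.11, 0.276]
orientation: [[1.0, 0.005, -0.002], [0.005, -1.0, 0.001], [-0.002, -0.001, -1.0]]
ft_force: [0.8, -0.5, -0.0]
width: 0.0529
```

Run:
```python
from h import *
s=snapshot("scene")[:,:,::-1].copy(); t=snapshot("top")[:,:,::-1].copy(); o=get_obs(); print(o["time_s"],o["width"])
k=get_calibration("scene")
cv2.imwrite("pics/s13raw.png",s)
for z,r,col in((.158,.0205,(0,0,255)),(.190,.008,(0,160,0)),(.135,.0225,(255,0,0))):
    cv2.polylines(s,[proj(k,circ(.508,-.272,r,z)).round().astype(int)],True,col)
b=cv2.resize(s[70:220,110:260],(400,400),interpolation=cv2.INTER_CUBIC)
cv2.imwrite("pics/s13.png",np.hstack([b,cv2.resize(t[60:310,140:390],(400,400))]))
```

```text
30.25 0.05309909516459231
```

View pics/s13.png

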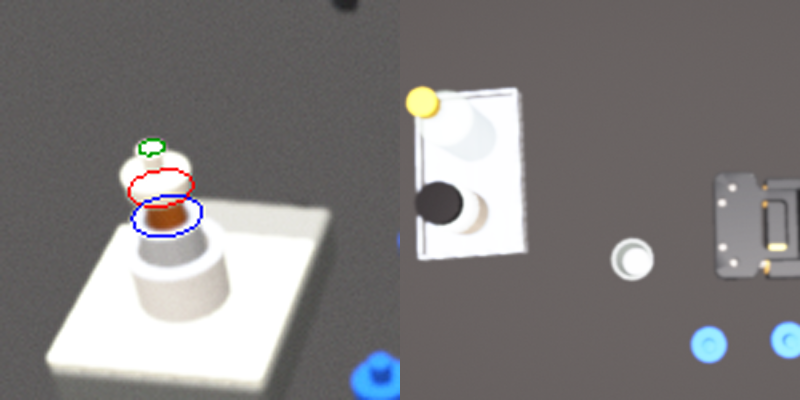

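The cap sits level, with the knob top on its predicted spot at (152,147) in the crop. The beaker and bottles are unmoved. One more second to confirm nothing moves, then hand in.

Emit:
{"fn": "drive_tool", "kwargs": {
  "linear": [
    [0, 0, 0],
    [0, 0, 0],
    [0, 0, 0],
    [0, 0, 0],
    [0, 0, 0],
    [0, 0, 0],
    [0, 0, 0],
    [0, 0, 0],
    [0, 0, 0],
    [0, 0, 0],
    [0, 0, 0],
    [0, 0, 0]
  ],
  "rot": [
    [0, 0, 0],
    [0, 0, 0],
    [0, 0, 0],
    [0, 0, 0],
    [0, 0, 0],
    [0, 0, 0],
    [0, 0, 0],
    [0, 0, 0],
    [0, 0, 0],
    [0, 0, 0],
    [0, 0, 0],
    [0, 0, 0]
  ],
  "jaw": [0.6, 0.6, 0.6, 0.6, 0.6, 0.6, 0.6, 0.6, 0.6, 0.6, 0.6, 0.6]
}}

```text
time_s: 31.75
tool_pos: [0.4698, -0.1125, 0.2751]
orientation: [[1.0, -0.0, -0.002], [-0.0, -1.0, 0.0], [-0.002, -0.0, -1.0]]
ft_force: [0.2, 0.3, 0.2]
width: 0.0529
```

Run:
```python
from h import *
s=snapshot("scene")[:,:,::-1]; a=cv2.imread("pics/s13raw.png")
d=cv2.absdiff(cv2.GaussianBlur(s,(0,0),1),cv2.GaussianBlur(a,(0,0),1))[110:200,120:220].max(2); print(d.max(),d.mean())
s0=cv2.imread("pics/scene0.png"); d=cv2.absdiff(cv2.GaussianBlur(s,(0,0),1),cv2.GaussianBlur(s0,(0,0),1)).max(2); print("beaker/bottles",d[165:205,340:380].max(),d[170:290,425:530].max())
c=get_calibration("scene")
# cap silhouette from this view, against the seated prediction
bestv=[]
k=(s[...].max(2)>118)&(np.arange(400)[:,None]<proj(c,[[.508,-.272,.158]])[0,1]+6)
k=k.astype(np.uint8); k[:, :130]=0; k[:,230:]=0; k[:115]=0
f=lambda q:np.abs(hullmask(proj(c,solid(q[0],q[1],[(.0205,.014),(.008,.014),(.008,.032)],q[2])),k.shape)[115:142,130:200]-k[115:142,130:200]).sum()
print(min((f((x,y,z)),x,y,z) for x in np.arange(.502,.515,.002) for y in np.arange(-.280,-.263,.002) for z in(.154,.158,.162,.166)))
```

```text
3 0.6762222222222222
beaker/bottles 8 8
(np.float64(85.1607843137255), np.float64(0.514), np.float64(-0.27), 0.162)
```

```bash
python3 -c "
from bench import *
print(close_job())"
```

```text
the job is handed in; nothing more can be done
None
```

I set up the stack in the order asked and handed the job in at about 32 s of the 122 s allowed. The block is in the middle of the heating plate, with the sleeve in it, the vial in the sleeve and the cap over the vial, knob up.

**Placing:** The vial was held until it touched the bottom of the sleeve. The sleeve, vial and cap each met contact at about the seated height. The block sits within about 2 mm of the plate's centre.

**Last checks:**
- The gripper was open and well clear of everything.
- The stack looked upright with the cap level, and did not change between pictures 1.5 s apart.
- The beaker and bottles had not moved.

**Fits that disagreed:** A rough final outline fit of the cap came out about 4 mm higher and 6 mm off in x. I put that down to a crude method, because the cap's contact height (.158 m) and the picture both matched a seated cap. A few earlier ring fits locked onto the wrong edges and were not used.

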